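# Centre the wobbly spice box on its marble stand

### The job

The red spice box with the yellow twist cap stands off-centre on its small white marble stand. With the fingertips, tap it lightly along until it stands upright in the middle of the stand, inside the black ring all round, then take the hand away. Do not pinch, lift, tip or hit it hard, do not shift the stand, and leave everything else on the ledge as it is.

Things in the scene. Friction and masses are not known exactly. Their poses are not given: they have to be found in the camera images.
- spice_box: Red round plastic box, yellow twist cap, 60 to 130 g, 57 mm tall: foot 30 mm across, 5 mm high; body 38 mm across from 8 to 38 mm up; ribbed cap 36 mm across. Narrow-footed and wobbly: slides if pushed low (under 15 mm up), tips if pushed high. Origin: centre of underside, z up. Starts upright, 15 to 24 mm off the middle of the marble stand in any direction.
- stand: Small round white marble stand, loose, about 0.6 kg, 40 mm high, flat top 84 mm across with a black ring (49 to 54 mm across, flat, only a marking) round its middle. Origin at the centre of its underside, z up. It and the dark wooden stand may be in either place (left or right).
- stand_top (a point): Centre of the marble stand's flat top, 40 mm above the ledge.
- glass_jar: Small glass jar with a steel cap, 44 mm across, 60 mm tall, standing centred on the dark wooden stand. To be left alone. Origin at the centre of its underside.
- wood_stand: Dark wooden stand of the same shape as the marble one (84 mm across, 40 mm high), at least 200 mm from it centre to centre. To be left alone. Origin at the centre of its underside.
- canister: Aluminium tea canister, 83 mm across, 136 mm tall with its knob, standing at the left. To be left alone. Origin at the centre of its underside.
- pestle: Wooden pestle, 46 mm across, 136 mm tall, standing on its broad end at the left. To be left alone. Origin at the centre of its underside.
- mug: Blue mug, 80 mm across without its handle, 90 mm tall, standing at the right. To be left alone. Origin at the centre of its underside.
- bowl: White bowl, 90 mm across, 35 mm high, at the back of the ledge. To be left alone. Origin at the centre of its underside.
- spoon: Spoon lying flat on the ledge across the robot's front, nearer to the robot than the stands. To be left alone. Origin at its middle, on the ledge; x along it.
Mind the look-alikes: they are no part of the job. Of the things that look like the spice_box, the smallest one is meant.

How it is judged (in metres and radians):
On the way:
1. the spice box has been brought to within 6 mm of the middle of the stand (horizontal distance between spice_box and stand_top below 0.006 m), for 0.1 s.
At the end, for the whole second after the job is handed in: The spice box stands upright (within 0.05 rad) and still on the marble stand's top, its centre within 6 mm of the stand's; the marble stand is within 8 mm, and every other thing within 10 mm, of where it was (horizontal distance between spice_box and stand_top below 0.006 m and z of spice_box in the frame of stand_top between -0.003 and 0.003 m and angle between spice_box's own z axis and vertical below 0.05 rad and linear speed of spice_box below 0.01 m/s and angular speed of spice_box below 0.2 rad/s and angle between stand's own z axis and vertical below 0.03 rad and distance of stand from where it was at the start of the episode below 0.008 m and distance of each of glass_jar, wood_stand, canister, pestle, mug, bowl, spoon from where it was at the start of the episode below 0.01 m); the robot touches nothing.
It fails at once if the spice box is pinched, pressed or struck with more than 10 N (contact force between any of the fingers, the arm and spice_box above 10 N).
It fails at once if the spice box is lifted more than 8 mm off the stand (z of spice_box in the frame of stand_top above 0.008 m).
It fails at once if the spice box falls off the stand or is tipped by more than 0.35 rad (z of spice_box in the frame of stand_top below -0.01 m or angle between spice_box's own z axis and vertical above 0.35 rad).
It fails at once if the marble stand is shifted by more than 8 mm (distance of stand from where it was at the start of the episode above 0.008 m).
It fails at once if another thing (jar, wooden stand, canister, pestle, mug, bowl or spoon) is moved by more than 10 mm (distance of any of glass_jar, wood_stand, canister, pestle, mug, bowl, spoon from where it was at the start of the episode above 0.01 m).
It also fails if it takes over 48 s, if anything falls off the work surface, if the arm or the gripper's body presses on something with over 40 N, if the wrist force passes 120 N, or if a joint passes its speed limit or range.

### The arm

A 6-joint arm with a two-finger parallel gripper is mounted at the origin on the work surface. World frame = base frame: x ahead of the robot, y to its left, z up, the work surface at z = 0. Lengths are in mm, angles in rad, forces in N, time in s.
With the tool pointing down it reaches from about 300 to 775 mm from the base axis. Payload 14.6 kg.
Tool frame: the origin (TCP) lies at the very end of the fingers, on their centre line; the grasp point (between the pads) lies 19 mm behind it; z points along the fingers, y is the line along which they close (so a half turn about z gives the same grasp; the last joint's range is limited). The gripper opens to 94 mm and grips with 3 to 60 N. Pads are 16 mm wide; open, the fingers measure 119 mm over their backs; the gripper's body (75 mm by 177 mm) begins 78 mm behind the grasp point.
Start: joints at [-1.288, 0.3, 1.521, -0, 1.321, -0.067], TCP at [188.483, -516.685, 205.446] pointing down, gripper open.
Joint ranges: [-3.03, 3.03], [-0.79, 2.21], [0.23, 2.52], [-1.04, 4.18], [0, 3.07], [-2.55, 2.55]. Speed limits (rad/s): [2.22, 2.22, 2.57, 3.14, 3.14, 3.14].

### API

Orientations are given as [roll, pitch, yaw] about the fixed x, y, z axes, in that order (R = Rz(yaw) Ry(pitch) Rx(roll)).
In Python, from cell import manip, eyes, ticket gives the robot as it stands. The module is installed in compiled form; this text tells all that it offers.
- The arm moves only by the tool arm_command, never from a script. Its argument "plan" is a list of rows, each a list of 5 numbers: the opening, from -1 (shut) to 1 (fully open), then the shift along the tool's x, y, z in m, then the turn about the tool's z in rad. In form: [[jaw, dx, dy, dz, roll], ...]. A call has 1 to 20 rows; each row shifts and turns the commanded pose from where the row before left it, along the tool's axes as they then stand; what a row does not reach is not made up. A row lasts 1/8 s, in which the tool goes at most 62.5 mm and 10.7 degrees, less where a joint would pass 70% of its speed; a pose out of reach is approached as far as the arm can. A call is refused whole if a number of a shift passes 0.0625 or a number of a turn 0.188, either way. A call with a gripper value outside its range is refused whole. The fingers move at their own pace and stop on an object; "newtons" is the grip in N (left out, the last holds). Time passes only in rows, so rows that do not move let the fingers close. It gives the time, the measured TCP pose, the force, the opening and the grip force at its end, in the units of the state.
- manip.read_state(): the state, without advancing time (a new reading comes with each control period).
- eyes.camera(name): name is "scene" or "side" or "wrist"; returns a dict with "img" (420x560x3 uint8, blue, green, red), "z_map" (420x560 float32, mm along the optical axis (not along the pixel's ray), 0 where there is no reading), "fx", "fy", "cx", "cy" (pixels), "eye" and "orientation" of the camera in the world. Camera axes: x right, y down, z forward; pixel columns grow to the right and rows downward; lengths in mm; the calibration is good to about 2 mm. A picture is of the moment at which its call begins.
- ticket.sign_off(): hands the job in; it is judged then, once.
The state is a dict: "clock": time; "joints": joint angles; "qd": joint speeds; "effort": joint torques, N m; "eef_pos": TCP position; "eef_rot": TCP orientation; "wrist_force": force on the tool from outside, world axes, zero at the start; "moment": the same for the moment, N m; "finger_gap": finger opening in mm; "finger_force": force on a finger pad.
Only numpy, scipy, OpenCV 4.12 (cv2) and the standard library are available. Lean on these libraries where they do the work, as an engineer would, in place of code of your own. Each camera call takes 0.05 s, during which the arm holds its last target. There are 200 camera calls.

## Working session

There is one attempt and no reset: what is moved stays moved. The work goes in short steps, Python scripts to look and compute and a tool call to move; the robot and the scene stay as the last step left them, time stands still between calls to the robot, and variables do not carry over. Pictures are saved under pics/ and viewed, at most 10 in all, crops included, and the job is handed in when it is done.

Besides the shell and the picture viewer there is one more tool, called after "Request:" as a command line: name --pt "numbers of a row" for each row, then --argument value for the rest. arm_command: Moves the arm, as the interface text tells. Its arguments: {"type":"object","properties":{"plan":{"type":"array"},"newtons":{"type":"number"}},"required":["plan"]}

```bash
mkdir -p pics; cat > h.py <<'E'
import numpy as np, cv2
from scipy.spatial.transform import Rotation as R
from cell import manip, eyes, ticket
def cam(n):
    c=eyes.camera(n); return c
def rot(c):
    o=np.array(c["orientation"],float)
    return o if o.shape==(3,3) else (R.from_euler('xyz',o).as_matrix() if o.size==3 else R.from_quat(o).as_matrix())
def cloud(c):
    z=c["z_map"]; v,u=np.indices(z.shape)
    p=np.stack([(u-c["cx"])/c["fx"]*z,(v-c["cy"])/c["fy"]*z,z],-1)
    return p@rot(c).T+np.array(c["eye"])
E
python3 - <<'E'
from h import *
a=cam("scene"); b=cam("side")
for n,c in(("scene",a),("side",b)):
    print(n,c["fx"],c["cx"],c["cy"],c["eye"],c["orientation"])
    np.savez("%s0.npz"%n,**{k:c[k] for k in c})
    cv2.imwrite("pics/%s0.png"%n,c["img"])
print(manip.read_state())
E
```

```text
scene 421.70635127069295 279.6366920484498 216.09231825532586 [1233.07140502  177.1069826   761.92190461] [-2.38383808e+00  1.93433566e-03  1.82834493e+00]
side 420.8483747563318 278.4125968624539 208.78820721080666 [ 521.99559434 -915.15204125  725.16234195] [-2.21281578  0.02162172 -0.07625644]
{'clock': 0.1, 'joints': array([-1.28758437e+00,  3.00403452e-01,  1.52152272e+00, -2.60478240e-05,
        1.32071470e+00, -6.66134968e-02]), 'qd': array([-0.00058242, -0.00173865, -0.00106948,  0.00039758,  0.00036265,
       -0.00101216]), 'effort': array([-1.60648860e-04, -5.32641327e+01, -3.53287303e+01,  7.08532822e-02,
        2.34265690e-02, -5.53447967e-05]), 'eef_pos': array([ 188.41968666, -516.46096674,  204.9481296 ]), 'eef_rot': array([-3.14054508e+00, -4.45992382e-05,  3.49831886e-01]), 'wrist_force': array([ 0.41894213,  0.43629503, -0.59319188]), 'moment': array([ 0.00954833, -0.01110367,  0.02867322]), 'finger_force': 0.0, 'finger_gap': 93.8584139487618}
```

View pics/scene0.png

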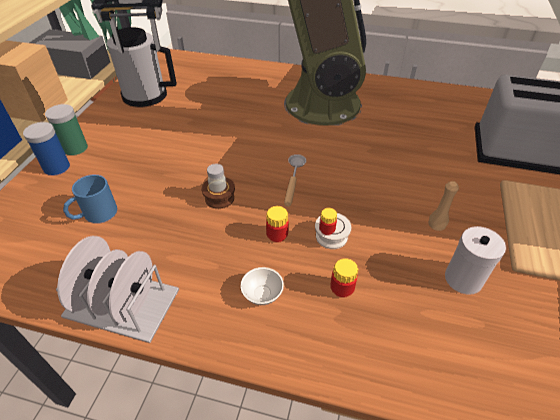

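View pics/side0.png

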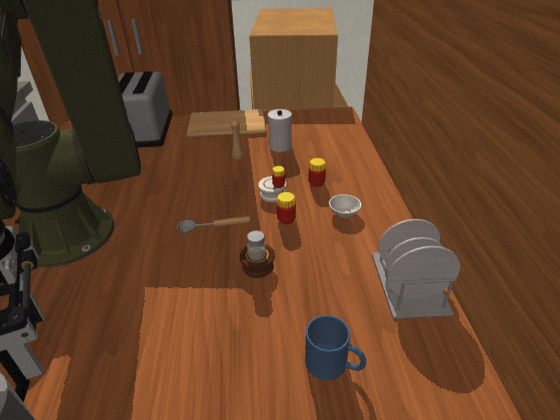

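The scene view shows three red boxes with yellow caps: (277,224) and (344,278) standing on the ledge, and (329,222) on the white stand at (333,230). The one on the marble stand is the smallest, so it fits. The jar on the wooden stand is at (218,185), and the spoon, pestle, canister, mug and bowl are all visible. Next I'll confirm with a crop and measure.

```bash
python3 - <<'E'
from h import *
im=[]
for n,(u0,u1,v0,v1) in (("scene",(255,375,185,275)),("side",(240,360,140,230))):
    c=dict(np.load(n+"0.npz")); P=cloud(c); 
    im.append(cv2.resize(c["img"][v0:v1,u0:u1],None,fx=3.3,fy=3.3,interpolation=cv2.INTER_CUBIC))
    S=P[v0:v1,u0:u1].reshape(-1,3); I=c["img"][v0:v1,u0:u1].reshape(-1,3).astype(int)
    hsv=cv2.cvtColor(c["img"],cv2.COLOR_BGR2HSV)[v0:v1,u0:u1].reshape(-1,3).astype(int)
    ok=c["z_map"][v0:v1,u0:u1].ravel()>0
    print(n,"table z",np.median(S[ok&(S[:,2]<15),2]))
    w=ok&(hsv[:,1]<70)&(S[:,2]>34)&(S[:,2]<46)
    # stand edge fit: circle through hull of top points, R=42
    T=S[w]; print("stand pts",len(T),T[:,:2].min(0),T[:,:2].max(0),np.median(T[:,2]),cv2.minEnclosingCircle(T[:,:2].astype(np.float32)))
    y=ok&(hsv[:,0]>18)&(hsv[:,0]<35)&(hsv[:,1]>120)
    lab=cv2.connectedComponentsWithStats(y.reshape(v1-v0,u1-u0).astype(np.uint8))
    for k in range(1,lab[0]):
        m=(lab[1].ravel()==k)
        if m.sum()<20: continue
        Q=S[m]; zt=np.percentile(Q[:,2],95); t=Q[Q[:,2]>zt-4]
        print("cap",lab[3][k]+[u0,v0],m.sum(),"ztop",zt,cv2.minEnclosingCircle(t[:,:2].astype(np.float32)),t[:,:2].mean(0))
    for hh in (10,40):
        pass
cv2.imwrite("pics/crop.png",np.hstack(im))
E
```

```text
scene table z -1.265505537391391
stand pts 468 [528.25637395  -8.738692  ] [732.30496845 168.46329441] 38.431201352407186 ((633.702880859375, 72.86823272705078), 127.56526184082031)
cap [276.75280899 215.69101124] 356 ztop 79.0099692802084 ((601.8817749023438, 2.685398817062378), 23.777002334594727) [601.48125401   2.16296832]
cap [328.4120603  214.99497487] 199 ztop 97.17478128076878 ((588.9852905273438, 116.66706085205078), 17.873233795166016) [589.97460547 116.92373908]
cap [345.25825826 267.25525526] 333 ztop 79.34449716889824 ((709.9906005859375, 174.5605010986328), 23.005512237548828) [709.69842206 174.2761152 ]
side table z 0.07106740299769854
stand pts 353 [528.86056235 -30.12497738] [803.91470194 409.39514521] 39.13360643992678 ((680.242431640625, 190.66127014160156), 241.1582489013672)
cap [317.05202312 163.93063584] 173 ztop 79.79068159713177 ((708.4578247070312, 175.5409393310547), 23.82851791381836) [707.96027805 173.2149199 ]
cap [278.2       170.3047619] 105 ztop 98.50504371293187 ((585.7435913085938, 115.8827133178711), 17.351932525634766) [586.65011882 114.48284879]
cap [285.53389831 199.19067797] 236 ztop 80.26205698697808 ((596.6813354492188, 1.4360517263412476), 24.355545043945312) [597.16799231   0.92749976]
```

View pics/crop.png

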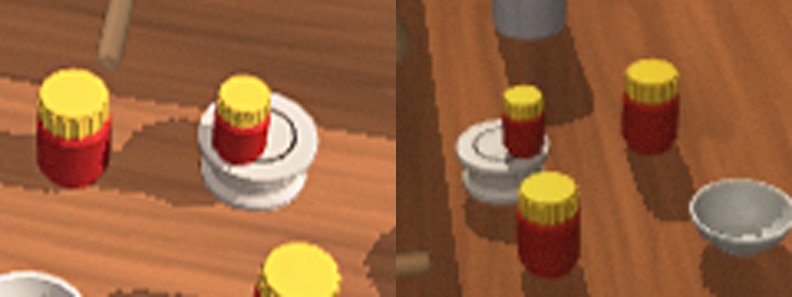

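The crop confirms it: the smallest box stands on the white marble stand, at about (240,120) in the left half and (523,120) in the right half. It is clearly smaller than the two on the ledge. Now I'll find the stand's centre.

```bash
cat >> h.py <<'E'
from scipy.optimize import least_squares
def standfit(c,g,r=42.,half=60):
    """centre of the marble top: white pixels' outer rim on the z=40 plane, fixed radius"""
    P=cloud(c); hsv=cv2.cvtColor(c["img"],cv2.COLOR_BGR2HSV)
    m=(hsv[...,1]<70)&(hsv[...,2]>90)&(abs(P[...,2]-39)<5)&(np.hypot(P[...,0]-g[0],P[...,1]-g[1])<half)&(c["z_map"]>0)
    T=P[m][:,:2]; h=cv2.convexHull(T.astype(np.float32))[:,0]
    f=least_squares(lambda q:np.hypot(h[:,0]-q[0],h[:,1]-q[1])-r+ .5,g,loss='soft_l1',f_scale=1.)
    return f.x,len(T),np.abs(f.fun).mean()
def capfit(c,g,half=30):
    P=cloud(c); hsv=cv2.cvtColor(c["img"],cv2.COLOR_BGR2HSV)
    m=(hsv[...,0]>18)&(hsv[...,0]<35)&(hsv[...,1]>120)&(abs(P[...,2]-97)<4)&(np.hypot(P[...,0]-g[0],P[...,1]-g[1])<half)
    T=P[m][:,:2]
    return np.array(cv2.minEnclosingCircle(T.astype(np.float32))[0]),T.mean(0),len(T)
def axes(w):
    """world vector -> tool x,y,z"""
    return R.from_euler('xyz',manip.read_state()["eef_rot"]).inv().apply(w)
E
python3 - <<'E'
from h import *
for n in("scene","side"):
    c=dict(np.load(n+"0.npz")); print(n,standfit(c,(595,120)),capfit(c,(588,116)))
print(axes(np.array([590,120,0])-[188.4,-516.5,0]))
E
```

```text
scene (array([571.54458889, 127.38808905]), 411, np.float64(1.395553869409825)) (array([589.05804443, 116.76977539]), array([590.12871418, 117.09759545]), 137)
side (array([571.84940646, 125.71940034]), 207, np.float64(3.369486172680783)) (array([584.70788574, 118.66662598]), array([586.2746574 , 114.58328689]), 67)
[ 5.95429161e+02 -4.60302798e+02  5.08758012e-01]
```

Request:
arm_command --pt "1 0.037 -0.029 0 0" --pt "1 0.037 -0.029 0 0" --pt "1 0.037 -0.029 0 0" --pt "1 0.037 -0.029 0 0" --pt "1 0.037 -0.029 0 0" --pt "1 0.037 -0.029 0 0" --pt "1 0.037 -0.029 0 0" --pt "1 0.037 -0.029 0 0" --pt "1 0.037 -0.029 0 0" --pt "1 0.037 -0.029 0 0" --pt "1 0.037 -0.029 0 0" --pt "1 0.037 -0.029 0 0" --pt "1 0.037 -0.029 0 0" --pt "1 0.037 -0.029 0 0" --pt "1 0.037 -0.029 0 0" --pt "1 0.037 -0.029 0 0"

```text
clock: 2.1
eef_pos: [586.1, 123.5, 205.1]
eef_rot: [-3.142, 0.001, 0.35]
wrist_force: [-0.2, -0.6, 0.7]
finger_gap: 94.0
finger_force: 0.0
```

Request:
arm_command --pt "-0.45 0 0 0 -0.18" --pt "-0.45 0 0 0 -0.18" --pt "-0.45 0 0 0 -0.18" --pt "-0.45 0 0 0 -0.18" --pt "-0.45 0 0 0 -0.18" --pt "-0.45 0 0 0 -0.18" --pt "-0.45 0 0 0 -0.18" --pt "-0.45 0 0 0 -0.18" --pt "-0.45 0 0 0 -0.18" --pt "-0.45 0 0 0 -0.18" --pt "-0.45 0 0 0 -0.18" --pt "-0.45 0 0 0 -0.18" --pt "-0.45 0 0 0 -0.09" --pt "-0.45 0 0 0 0"

```text
clock: 3.85
eef_pos: [585.5, 122.1, 205.1]
eef_rot: [-3.141, -0.0, 2.599]
wrist_force: [0.2, -1.0, -0.1]
finger_gap: 25.7
finger_force: 0.0
```

```bash
python3 - <<'E'
from h import *
c=cam("wrist"); cv2.imwrite("pics/w1.png",c["img"]); np.savez("w1.npz",**c)
s=manip.read_state(); print(s["clock"],s["eef_pos"],s["eef_rot"],s["finger_gap"],s["joints"],c["eye"],c["orientation"])
try:
    print(standfit(c,(571.5,127.4)),capfit(c,(588,117)))
except Exception as e: print(e)
E
```

```text
3.9 [585.52649104 122.0872577  205.16356407] [-3.14128047e+00 -3.99750889e-04  2.59766658e+00] 25.742948209177747 [ 1.44327405e-01  4.08334231e-01  1.37581466e+00  1.30923159e-05
  1.35795081e+00 -8.82545677e-01] [520.16933472 160.8109676  383.79740475] [ 2.87490556e+00 -1.62175286e-04  1.02877443e+00]
(array([568.28580642, 128.41404453]), 4327, np.float64(0.2608791581398776)) (array([586.71789551, 117.39670563]), array([586.4088142 , 117.64455542]), 1237)
```

View pics/w1.png

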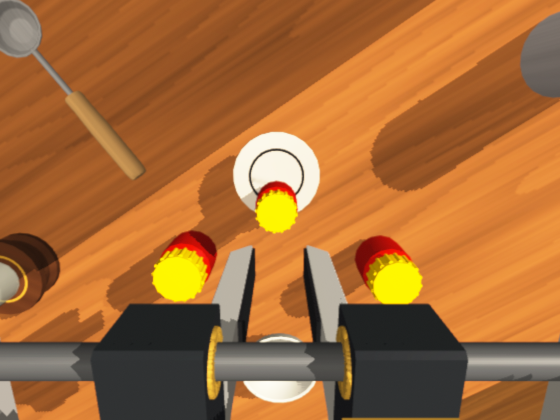

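The wrist view is clear. The stand is at (276,174) with a clean rim fit, the box cap at (277,212), and the fingertips straddle u≈279. The push direction already lies along tool x. Now I'll shift behind the box, slightly sideways, and go down with the fingers about 26 mm apart so they form a two-point pusher.

Request:
arm_command --pt "-0.45 -0.016 -0.0015 0 0" --pt "-0.45 -0.016 -0.0015 0 0" --pt "-0.45 0 0 0.02 0" --pt "-0.45 0 0 0.02 0" --pt "-0.45 0 0 0.02 0" --pt "-0.45 0 0 0.02 0" --pt "-0.45 0 0 0.02 0" --pt "-0.45 0 0 0.02 0" --pt "-0.45 0 0 0 0" --pt "-0.45 0 0 0 0"

```text
clock: 5.15
eef_pos: [612.2, 102.7, 86.2]
eef_rot: [3.141, 0.001, 2.599]
wrist_force: [0.8, -0.2, -0.4]
finger_gap: 26.0
finger_force: 0.0
```

```bash
python3 - <<'E'
from h import *
c=cam("wrist"); cv2.imwrite("pics/w2.png",c["img"])
s=manip.read_state(); p=s["eef_pos"]; print(s["clock"],p,s["eef_rot"],s["finger_gap"])
st=standfit(c,(568.5,128)); b=capfit(c,(587,117.4)); print(st,b)
print("stand tool",axes(np.r_[st[0],40]-p),"box tool",axes(np.r_[b[0],40]-p))
E
```

```text
5.2 [612.20654536 102.82794729  86.41752729] [3.14076051e+00 1.10777835e-03 2.59938518e+00] 25.886459290401227
(array([568.62036532, 128.44062756]), 10297, np.float64(0.12623816432378057)) (array([587.22460938, 117.22914124]), array([586.55392783, 117.57580919]), 3567)
stand tool [50.60293841 -0.59117752 46.36102301] box tool [28.88164163 -0.59432597 46.38508279]
```

View pics/w2.png

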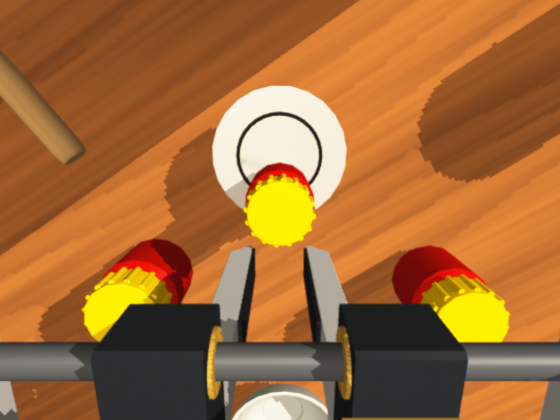

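The box cap at (280,212) and the stand at (279,153) line up with the fingers, within about 0.6 mm sideways and with about 7 mm of clearance. Going down to z≈45.5 and pushing gently for most of the way.

Request:
arm_command --pt "-0.45 0 0 0.012 0" --pt "-0.45 0 0 0.012 0" --pt "-0.45 0 0 0.012 0" --pt "-0.45 0 0 0.0045 0" --pt "-0.45 0 0 0 0" --pt "-0.45 0 0 0 0"

```text
clock: 5.95
eef_pos: [611.7, 103.1, 45.3]
eef_rot: [3.141, 0.0, 2.6]
wrist_force: [0.5, 0.3, -0.1]
finger_gap: 25.9
finger_force: 0.0
```

Request:
arm_command --pt "-0.45 0.0015 0 0 0" --pt "-0.45 0.0015 0 0 0" --pt "-0.45 0.0015 0 0 0" --pt "-0.45 0.0015 0 0 0" --pt "-0.45 0.0015 0 0 0" --pt "-0.45 0.0015 0 0 0" --pt "-0.45 0.0015 0 0 0" --pt "-0.45 0.0015 0 0 0" --pt "-0.45 0 0 0 0" --pt "-0.45 0 0 0 0"

```text
clock: 7.2
eef_pos: [601.2, 109.3, 44.9]
eef_rot: [-3.142, -0.0, 2.6]
wrist_force: [-0.4, 0.3, -0.5]
finger_gap: 25.7
finger_force: 0.0
```

```bash
cat > look.py <<'E'
from h import *
import sys
c=cam("wrist"); cv2.imwrite("pics/%s.png"%sys.argv[1],c["img"])
s=manip.read_state(); p=s["eef_pos"]; print(s["clock"],p,s["eef_rot"],s["finger_gap"],s["wrist_force"])
st=standfit(c,(568.5,128)); b=capfit(c,p[:2]+R.from_euler('xyz',s["eef_rot"]).apply([24,0,0])[:2]); print(st,b)
print("stand tool",axes(np.r_[st[0],40]-p),"box tool",axes(np.r_[b[0],40]-p))
E
python3 look.py w3
```

```text
7.25 [601.15800428 109.21824727  44.89575936] [-3.14152294e+00 -1.60613251e-04  2.59975662e+00] 25.78906661943834 [-0.11215408  0.519013    0.19187334]
(array([568.65505363, 128.26513527]), 13564, np.float64(0.10795326464000338)) (array([582.87304688, 119.60495758]), array([581.7493255, 120.187385 ]), 5631)
stand tool [37.66921614 -0.44307786  4.9018405 ] box tool [21.02162261 -0.53044024  4.89917277]
```

Contact is smooth: the box sits about 21 mm ahead of the TCP and has moved 5 mm. The stand hasn't moved, and about 16.6 mm remain.

Request:
arm_command --pt "-0.45 0.0015 0 0 0" --pt "-0.45 0.0015 0 0 0" --pt "-0.45 0.0015 0 0 0" --pt "-0.45 0.0015 0 0 0" --pt "-0.45 0.0015 0 0 0" --pt "-0.45 0.0015 0 0 0" --pt "-0.45 0.0015 0 0 0" --pt "-0.45 0.0015 0 0 0" --pt "-0.45 0.0015 0 0 0" --pt "-0.45 0 0 0 0" --pt "-0.45 0 0 0 0"

```text
clock: 8.62
eef_pos: [589.6, 116.2, 45.0]
eef_rot: [-3.142, -0.0, 2.6]
wrist_force: [0.3, 0.2, -0.4]
finger_gap: 25.8
finger_force: 0.0
```

```bash
python3 look.py w4
```

```text
8.675 [589.63388222 116.1697085   44.9432063 ] [-3.14157602e+00 -6.81503259e-05  2.59978332e+00] 25.950198736643884 [0.10523635 0.66837527 0.61798889]
(array([568.5926671 , 128.39107738]), 10371, np.float64(0.15149771161812903)) (array([571.17474365, 126.53211212]), array([570.1751061 , 127.19223906]), 5636)
stand tool [24.32969438 -0.37961127  4.9448707 ] box tool [21.15878622 -0.64078663  4.94465895]
```

View pics/w4.png

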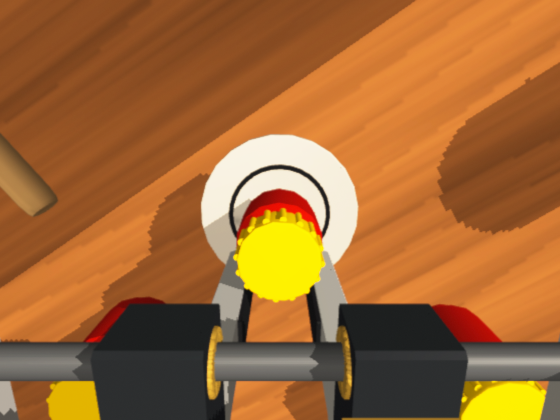

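The box at (280,258) is upright and about 2.5–3 mm short of the middle. One last nudge, then I'll back off straight and rise.

Request:
arm_command --pt "-0.45 0.0014 0 0 0" --pt "-0.45 0.0014 0 0 0" --pt "-0.45 0 0 0 0" --pt "-0.45 0 0 0 0" --pt "-0.45 -0.004 0 0 0" --pt "-0.45 -0.012 0 0 0" --pt "-0.45 -0.02 0 0 0" --pt "-0.45 0 0 -0.02 0" --pt "-0.45 0 0 -0.03 0" --pt "-0.45 0 0 -0.03 0" --pt "-0.45 0 0 -0.03 0" --pt "-0.45 0 0 -0.03 0" --pt "-0.45 0 0 0 0" --pt "-0.45 0 0 0 0"

```text
clock: 10.42
eef_pos: [617.6, 99.1, 184.6]
eef_rot: [-3.141, -0.001, 2.6]
wrist_force: [0.1, -0.4, -0.1]
finger_gap: 25.9
finger_force: 0.0
```

```bash
python3 - <<'E'
from h import *
print(manip.read_state()["eef_pos"],manip.read_state()["clock"])
im=[]
for n in("wrist","scene"):
    c=cam(n); P=cloud(c); st=standfit(c,(570,128)); b=capfit(c,st[0])
    hsv=cv2.cvtColor(c["img"],cv2.COLOR_BGR2HSV)
    D=np.hypot(P[...,0]-st[0][0],P[...,1]-st[0][1])
    m=(hsv[...,0]>18)&(hsv[...,0]<35)&(D<30)&(P[...,2]>50); zt=np.percentile(P[m][:,2],90)
    T=P[m&(abs(P[...,2]-zt)<1)]
    print(n,st,"cap-stand",b[0]-st[0],b[1]-st[0],"top face",cv2.minEnclosingCircle(T[:,:2].astype(np.float32)),T.mean(0)[:2]-st[0],zt,"tilt",np.linalg.svd(T-T.mean(0),full_matrices=False)[2][2])
    v,u=np.argwhere(D<60).mean(0).astype(int); im.append(cv2.resize(c["img"][max(v-70,0):v+70,u-70:u+70],(400,400),interpolation=cv2.INTER_CUBIC))
cv2.imwrite("pics/end.png",np.hstack(im))
E
```

```text
[617.62956919  99.13871803 184.63606567] 10.425
wrist (array([568.46803722, 128.52830444]), 4816, np.float64(0.16892529703679834)) cap-stand [ 0.02433338 -0.40170227] [-0.18853181 -0.31951307] top face ((590.668212890625, 115.09690856933594), 14.197439193725586) [ 25.94703523 -12.91242666] 295.3486797820725 tilt [-0.087411    0.03496495  0.99555852]
scene (array([571.16152433, 127.78433594]), 530, np.float64(0.4251691787474035)) cap-stand [ 0.55460116 -0.52526459] [ 0.4506952  -0.23130565] top face ((551.8186645507812, 126.25033569335938), 20.231201171875) [-21.06619411   2.81154815] 505.8427453500771 tilt [-0.05641717  0.00241887 -0.99840435]
```

View pics/end.png

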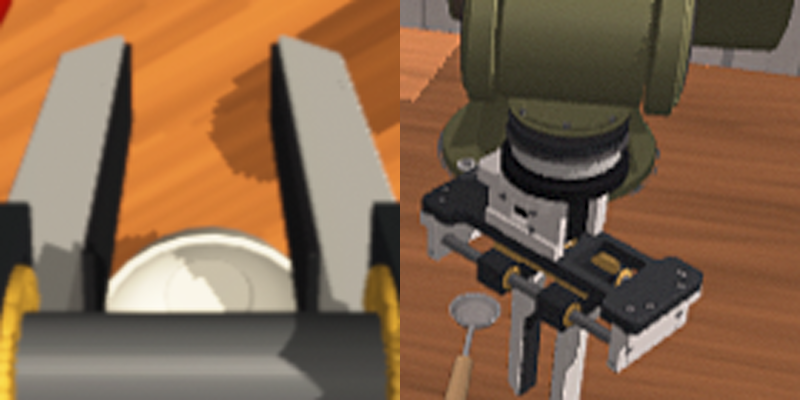

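That crop landed on the gripper: it shows the fingers at (65,100) and (340,100) and part of the bowl, not the box. The cap and stand fits don't depend on it. They put the cap within 0.8 mm of the stand's middle in both cameras at its upright height, with the hand clear, so I'm handing in.

```bash
python3 -c "
from h import *
print(ticket.sign_off())"
```

```text
the job is handed in; nothing more can be done
None
```

I slid the spice box to within about 1 mm of the marble stand's middle, measured from two cameras, moved the hand clear and handed the job in; no verdict came back.

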